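# Uncover the sight port of the blue service block and lock its cover open

### The arm

A 7-joint arm with a two-finger parallel gripper is mounted at the origin on the work surface. World frame = base frame: x ahead of the robot, y to its left, z up, the work surface at z = 0. Lengths are in mm, angles in rad, forces in N, time in s.
With the tool pointing down it reaches from about 400 to 875 mm from the base axis. Payload 4.4 kg.
Tool frame: the origin (TCP) lies on the centre line of the jaws, within the pads' length; the fingertips stand ctrl.nose_length ahead of it and the grasp point (between the pads) lies 6 mm ahead of it (ctrl.nose_length is the distance from the TCP to the fingertips, in mm); z points along the fingers, y is the direction in which the jaws open and shut (so a half turn about z gives the same grasp; the last joint's range is limited). The gripper opens to 85 mm and grips with 20 to 120 N. Pads are 22 mm wide; open, the fingers measure 114 mm over their backs; the gripper's body (76 mm by 85 mm) begins 54 mm behind the grasp point. The pads swing forward as they close: fully open they stand 13 mm farther back than shut.
Start: joints at [1.125, 0.628, 0.038, 1.517, -0.027, 0.996, -0.02], TCP at [241.005, -603.684, 256.313] pointing down, gripper open.
Joint ranges: [-3.06, 3.06], [-0.37, 2.12], [-1.25, 1.32], [0.18, 2.47], [-1.1, 4.24], [0.23, 1.98], [-2.94, 2.94]. Speed limits (rad/s): [2.57, 2.57, 3.14, 3.14, 3.14, 3.14, 3.14].

### API

Orientations are given as [roll, pitch, yaw] about the fixed x, y, z axes, in that order (R = Rz(yaw) Ry(pitch) Rx(roll)).
In Python, from cell import ctrl, vision gives the robot as it stands. The module is installed in compiled form; this text tells all that it offers.
- The arm moves only by the shell command python3 -m inch 'ROWS'. ROWS is a JSON object of lists of equal length, an entry for each row: "travel": the shift along the tool's x, y, z in cm, a list of three; "twist": the turn about the tool's z in degrees; "fingers": the finger opening in cm, from 0 to 8.54. A call has exactly 10 rows; each row is the pose to reach, as a shift and turn from the pose commanded when the call began, along the tool's axes at that moment; what a row does not reach only later rows make up. A row lasts 1/12 s, in which the tool goes at most 41.7 mm and 7.16 degrees, less where a joint would pass 70% of its speed; a pose out of reach is approached as far as the arm can. A call with a gripper value outside its range is refused whole. The fingers move at their own pace and stop on an object; the grip force is fixed at half the most. Time passes only in rows, so rows that repeat a pose let the fingers close, or fill a call up. It gives the time, the measured TCP pose, the force and the opening at its end, in the units of the state.
- ctrl.read_state(): the state, without advancing time (a new reading comes with each control period).
- vision.get_image(name): name is "side" or "top"; returns a dict with "frame" (480x640x3 uint8, red, green, blue), "fx", "fy", "cx", "cy" (pixels), "position" and "orientation" of the camera in the world. Camera axes: x right, y down, z forward; pixel columns grow to the right and rows downward; lengths in mm; the calibration is good to about 2 mm. A picture is of the moment at which its call begins. There is no depth.
- ctrl.finish_job(): hands the job in, once; it reports no verdict.
The state is a dict: "clock": time; "qpos": joint angles; "qd": joint speeds; "tau": joint torques, N m; "eef_pos": TCP position; "tool_rot": TCP orientation; "force": force on the tool from outside, world axes, zero at the start; "torque": the same for the moment, N m; "width": finger opening in mm.
Only numpy, scipy, OpenCV 4.12 (cv2) and the standard library are available. Lean on these libraries where they do the work, as an engineer would, in place of code of your own. Each camera call takes 0.05 s, during which the arm holds its last target.

### The job

On the blue-trimmed service block, draw the lock's yellow knob out to its end stop, swing the green cover aside to its open stop so that the sight port is uncovered, and push the lock fully home again so that the cover is locked open. Leave the red-trimmed block's cover and lock as they are, and do not disturb the things lying on the bench or standing on the blocks.

Things in the scene. Friction and masses are not known exactly. Their poses are not given: they have to be found in the camera images.
- blue_block: Blue-trimmed service block, fixed to the bench: dark body 170 (x) by 250 (y) by 75 mm high with an aluminium deck edged in blue. Origin at the centre of its underside, z up; -x is its front (roughly towards the robot), +y its left. On its deck, 75 mm up, a green cover hides the port and a lock bolt with yellow knob holds the cover.
- blue_pivot (a point): the blue block's pivot screw axis, at deck height, (40, -12) mm from the block's origin; axes as the block's. The flat green cover turning on it is 115 mm long from the pivot, 46 mm wide, 5 mm thick; shut, it points to the block's -x. Steel lugs on its hub (up to 19 mm above the deck) have a notch for the bolt when shut and one when fully open
- blue_port (a point): centre of the blue block's port, a brass ring 36 mm across round an amber sight glass, flush with the deck, (-22, -12) mm from the block's origin; hidden by the shut cover
- blue_cover_knob (a point): on the axis of the round black upright knob on the blue block's cover, 24 mm in diameter, from 7 to 50 mm above the deck; this point is 36 mm above the deck, 100 mm from the pivot axis
- blue_lock_knob (a point): on the axis of the round yellow upright knob on the blue block's lock bolt, 22 mm in diameter, from 17 to 50 mm above the deck; this point is 36 mm above the deck, 90 mm from the pivot axis when the lock is in and 120 mm when it is fully drawn
- blue_cover (a joint): angle of the blue cover: 0 shut, 1.40 rad at its open stop; it grows anticlockwise seen from above, so the knob swings from the block's -x side to its -y side. Turns with about 1 N at the knob and stays where it is left; held by the lock while that is in (0.06 rad of play)
- blue_lock (a joint): travel of the blue lock bolt, which lies on the deck to the +y side of the pivot, on a line through it: 0 fully in, 0.030 m fully drawn (towards the block's +y). Slides with about 2 N and stays where it is left; it can be pushed in only with the cover shut or at its open stop
- red_block: Red-trimmed service block, fixed to the bench: dark body 170 (x) by 250 (y) by 75 mm high with an aluminium deck edged in red. Origin at the centre of its underside, z up; -x is its front (roughly towards the robot), +y its left. In all else the same as the blue block, with the same cover and lock; not to be worked.
- red_cover (a joint): angle of the red block's cover, as for the blue one
- red_lock (a joint): travel of the red block's lock, as for the blue one
- socket: steel hex-drive socket, 26 mm across, 40 mm high, standing on the front left corner of the blue block's deck; origin at the centre of its underside
- cap: brass cap, 32 mm across, 28 mm high, standing on the front left corner of the red block's deck; origin at the centre of its underside
- wrench: steel combination wrench, 200 mm long, lying on the bench behind the blocks; origin at the middle of its length
- screwdriver: orange-handled screwdriver, 200 mm long, lying on the bench behind the blocks; origin at the middle of its length
- oil: grey oil bottle with yellow cap, 70 mm across, 150 mm high, standing on the right; origin at the centre of its underside
- spring: black rubber air spring, 140 mm across, 115 mm high, standing on the left; origin at the centre of its underside

How it is judged (in metres and radians):
On the way, in this order (a step that is already met when the one before it is completed fails the run):
1. the blue block's lock is drawn out to its end stop while its cover is still shut (value of joint blue_lock above 0.025 m and value of joint blue_cover below 0.15 rad), for 0.1 s.
2. the blue block's cover is swung to its open stop, the lock still drawn (value of joint blue_cover above 1.31 rad and value of joint blue_lock above 0.015 m), for 0.1 s.
3. the lock is pushed home with the cover open (value of joint blue_cover above 1.31 rad and value of joint blue_lock below 0.005 m), for 0.2 s.
At the end, for the whole second after the job is handed in: The blue block's cover is at its open stop (at least 1.31 of 1.40 rad), its lock is fully in (within 5 mm), both at rest; the red block's cover is shut (under 0.1 rad) and its lock in (under 8 mm) (all of step 3 and velocity of joint blue_cover between -0.05 and 0.05 rad/s and velocity of joint blue_lock between -0.01 and 0.01 m/s and value of joint red_cover below 0.1 rad and value of joint red_lock below 0.008 m); the robot touches nothing.
It fails at once if the red block's lock is drawn (over 10 mm) or its cover swung (over 0.12 rad) (value of joint red_lock above 0.01 m or value of joint red_cover above 0.12 rad).
It fails at once if the socket, cap, wrench, screwdriver, oil bottle or air spring is moved by more than 30 mm (distance of any of socket, cap, wrench, screwdriver, oil, spring from where it was at the start of the episode above 0.03 m).
It also fails if it takes over 56 s, if anything falls off the work surface, if the arm or the gripper's body presses on something with over 40 N, if the wrist force passes 120 N, or if a joint passes its speed limit or range.

## Working session

There is one attempt and no reset: what is moved stays moved. The work goes in short steps, Python scripts to look and compute and a shell command to move; the robot and the scene stay as the last step left them, time stands still between calls to the robot, and variables do not carry over. Pictures are saved under pics/ and viewed, and the job is handed in when it is done.

```bash
mkdir -p pics
python3 - <<'E'
from cell import ctrl, vision
import cv2
s=ctrl.read_state()
print({k:(v if not hasattr(v,'tolist') else v.tolist()) for k,v in s.items()}, ctrl.nose_length)
for n in("top","side"):
    d=vision.get_image(n)
    cv2.imwrite(f"pics/{n}0.png",d["frame"][:,:,::-1])
    print(n,[d[k] for k in("fx","fy","cx","cy","position","orientation")])
E
```

```text
{'clock': 0.0, 'qpos': [1.1252157226637984, 0.6293512280127544, 0.03841749642376191, 1.5183864534099247, -0.027015024475352412, 0.9962847766061117, -0.01995153768044912], 'qd': [-0.0014461813814501078, 0.0009695405067507799, 0.0005802808909889594, 0.0008871909282453632, -0.0010706768221912539, 0.00036837769355999635, -1.1355841533848234e-06], 'tau': [-0.0004836931111640297, -56.34057641029358, 1.2257850542664528, -19.344472289085388, 0.011027721629943699, 0.010450129047967494, 1.0956715641441406e-05], 'eef_pos': [240.79319187042395, -603.124947218672, 255.37938075655092], 'tool_rot': [-3.139679843888109, -1.1956649068611824e-06, 0.3798402550850113], 'force': [0.09342505366839322, -0.425373514842335, 0.3186734443499274], 'torque': [-0.05073505019298179, -0.026025085253994457, 0.02753735329940625], 'width': 85.41340607224565} 25.0
top [481.51663271354215, 481.51663271354215, 316.98051690292453, 234.89997370755032, array([ 449.00319579,  -30.32576622, 1281.91975145]), array([-3.00455816,  0.02689252, -1.56441226])]
side [536.2041406102677, 536.2041406102677, 317.27919710852217, 238.75199620988542, array([ 452.71851593, 1109.44407537,  813.87242048]), array([-2.12943624e+00,  9.85517465e-04, -3.01066713e+00])]
```

View pics/top0.png

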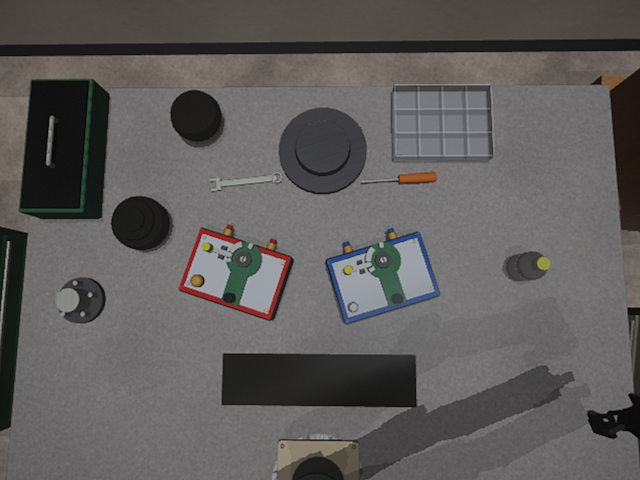

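View pics/side0.png

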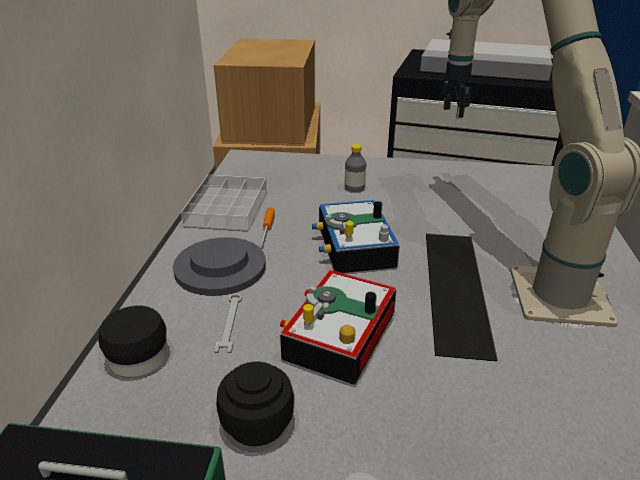

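The top view shows the blue block at about (383,277), with its black cover knob near (396,298), its yellow lock knob near (348,270) and the socket at (352,307). The cover is shut. I'll zoom in for precise fitting.

Run:
```python
import cv2
t=cv2.imread("pics/top0.png");s=cv2.imread("pics/side0.png")
cv2.imwrite("pics/topz.png",cv2.resize(t[220:340,310:460],None,fx=5,fy=5,interpolation=cv2.INTER_CUBIC))
cv2.imwrite("pics/sidez.png",cv2.resize(s[190:280,300:410],None,fx=6.5,fy=6.5,interpolation=cv2.INTER_CUBIC))
```

```text
(no output)
```

View pics/topz.png

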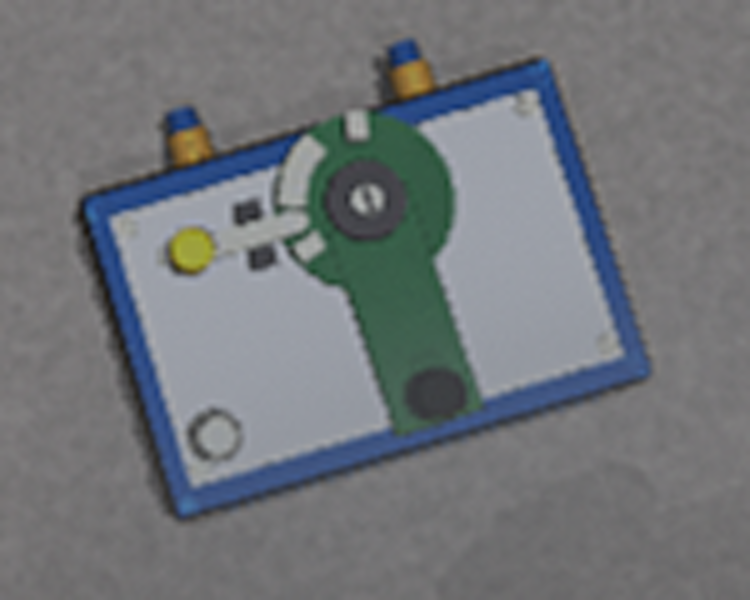

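View pics/sidez.png

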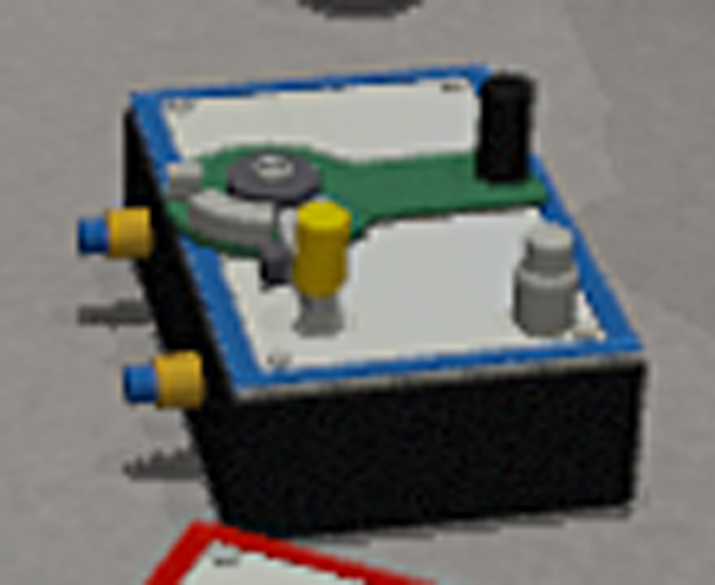

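```bash
cat > h.py <<'E'
import numpy as np, cv2
from scipy.spatial.transform import Rotation as R
from scipy.optimize import least_squares
from cell import ctrl, vision
def proj(d,P):
    Rm=R.from_euler('xyz',d["orientation"]).as_matrix()
    c=(np.atleast_2d(P)-d["position"])@Rm
    return np.c_[d["fx"]*c[:,0]/c[:,2]+d["cx"],d["fy"]*c[:,1]/c[:,2]+d["cy"]]
def b2w(p,Q):
    c,s=np.cos(p[2]),np.sin(p[2]);Q=np.atleast_2d(Q).astype(float)
    return np.c_[p[0]+c*Q[:,0]-s*Q[:,1],p[1]+s*Q[:,0]+c*Q[:,1],Q[:,2]]
def snap(n,f):
    d=vision.get_image(n);cv2.imwrite(f,d["frame"][:,:,::-1]);return d
E
python3 - <<'E'
from h import *
T=vision.get_image("top");S=vision.get_image("side")
C=np.array([[85,125,75],[85,-125,75],[-85,-125,75],[-85,125,75]])
tp=(np.array([[85,203],[546,60],[650,372],[182,517]])+.5)/5-.5+[310,220]
sp=(np.array([[238,392],[132,95],[487,68],[642,352]])+.5)/6.5-.5+[300,190]
for w in((1,1),(1,0),(0,1)):
    f=lambda p:np.r_[(proj(T,b2w(p,C))-tp).ravel()*w[0],(proj(S,b2w(p,C))-sp).ravel()*w[1]]
    r=least_squares(f,[550,-150,.25],x_scale=[10,10,.1]);print(r.x,np.abs(r.fun).max(),r.fun.round(1))
    if w==(1,1):p=r.x
K=np.array([[40,78,111],[40,78,125],[-60,-12,125],[-60,-12,111]])
print(b2w(p,K).round(1)); 
for d,n,o,z in((T,"top",(310,220),5),(S,"side",(300,190),6.5)):
    im=cv2.imread(f"pics/{n}z.png")
    for q in proj(d,b2w(p,np.r_[K,C])): cv2.drawMarker(im,tuple(int(v) for v in ((q-o)+.5)*z),(255,0,255),0,14,1)
    cv2.imwrite(f"pics/{n}m.png",im)
E
```

```text
[ 5.11035418e+02 -1.60873948e+02  2.99549509e-01] 2.288335134200679 [-2.  -1.7  0.7 -1.9  1.8  0.8 -1.3  1.4 -0.7 -0.1 -1.2 -0.8  0.9 -1.3
  2.3 -0.1]
[ 5.10303753e+02 -1.61322774e+02  3.03029813e-01] 2.0621196836361833 [-1.9 -1.2  0.7 -1.7  2.1  0.9 -1.   1.8 -0.  -0.  -0.  -0.   0.  -0.
  0.  -0. ]
[ 5.11787835e+02 -1.58907597e+02  2.94679217e-01] 1.809975817605391 [-0.  -0.   0.  -0.   0.   0.  -0.   0.  -1.3  0.3 -1.4 -0.6  0.9 -0.9
  1.8  0.4]
[[ 526.2  -74.5  111. ]
 [ 526.2  -74.5  125. ]
 [ 457.2 -190.   125. ]
 [ 457.2 -190.   111. ]]
```

View pics/topm.png

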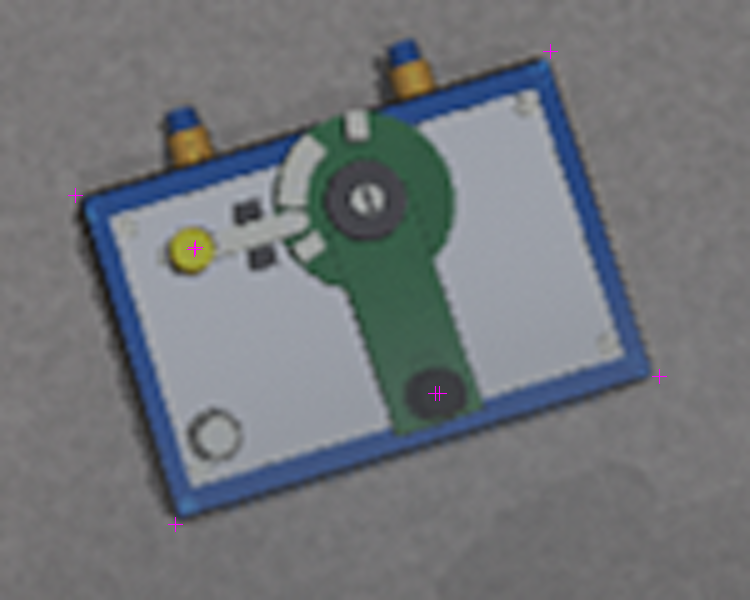

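View pics/sidem.png

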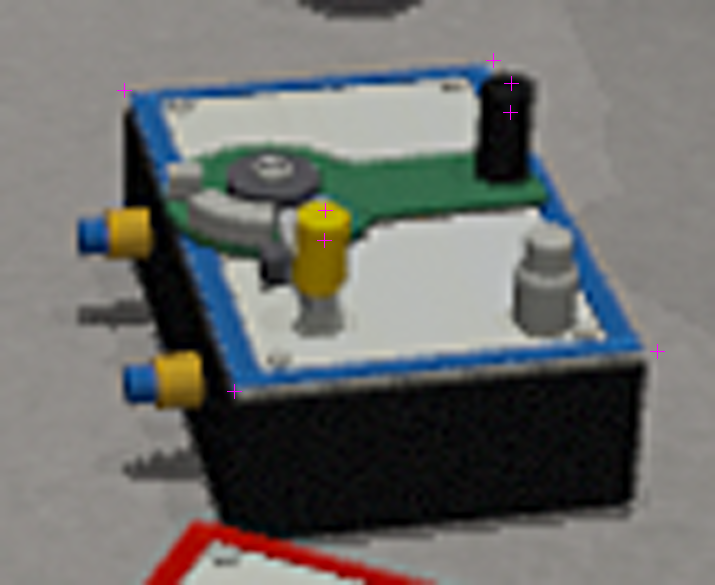

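The block fit gives origin (511, -161) and yaw 0.30, and the predicted knob positions land on both knobs in both views. I'm starting the approach at height, with the jaws along the block's y and the fingers partly closed to cage the knob.

```bash
python3 -m inch '{"travel":[[0.6,-0.5,0],[2,-1.7,0],[4.2,-3.5,0],[6.8,-5.7,0],[9.5,-8,0],[12.3,-10.3,0],[15.1,-12.6,0],[17.9,-15,0],[20.7,-17.3,0],[23.5,-19.7,0]],"twist":[0,0,0,0,0,0,0,0,0,0],"fingers":[3.6,3.6,3.6,3.6,3.6,3.6,3.6,3.6,3.6,3.6]}' && python3 -m inch '{"travel":[[2.8,-2.3,0],[5.6,-4.6,0],[8.4,-7,0],[11.2,-9.4,0],[14,-11.7,0],[16.8,-14.1,0],[19.2,-16.1,0],[21.2,-17.8,0],[22.4,-18.7,0],[22.6,-18.9,0]],"twist":[0,0.5,1,2,3,4,4.6,4.6,4.6,4.6],"fingers":[3.6,3.6,3.6,3.6,3.6,3.6,3.6,3.6,3.6,3.6]}'
```

```text
clock: 1.03
eef_pos: [386.8, -331.4, 256.5]
tool_rot: [3.142, -0.0, 0.38]
force: [0.5, 0.5, -0.3]
width: 35.8
clock: 1.87
eef_pos: [527.4, -69.8, 256.3]
tool_rot: [-3.14, -0.002, 0.306]
force: [-0.5, 1.0, -0.6]
width: 36.2
```

Run:
```python
from h import *
d=snap("side","pics/s1.png"); s=ctrl.read_state(); print(s["eef_pos"],s["tool_rot"],np.abs(s["qd"]).max(),s["qpos"])
im=d["frame"][:,:,::-1][90:290,230:480]; cv2.imwrite("pics/s1z.png",cv2.resize(im,None,fx=3,fy=3))
```

```text
[526.51933804 -71.59293194 256.23621553] [-3.14067805e+00 -5.02241791e-04  3.03822441e-01] 0.04574793946110808 [ 0.07285633  0.45831694  0.01459909  1.8486636  -0.01011593  0.83456281
 -1.17423254]
```

View pics/s1z.png

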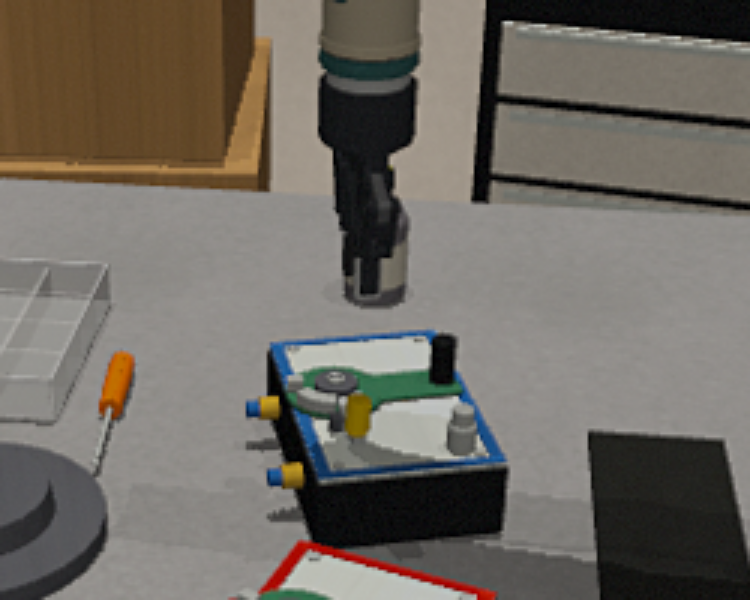

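The jaws hang above the yellow knob and the commanded pose is on target. I'm descending around the knob.

```bash
python3 -m inch '{"travel":[[0,0,0],[0,0,0.8],[0,0,2.4],[0,0,4.2],[0,0,6],[0,0,7.8],[0,0,9.2],[0,0,10.2],[0,0,10.8],[0,0,11]],"twist":[0,0,0,0,0,0,0,0,0,0],"fingers":[3.6,3.6,3.6,3.6,3.6,3.6,3.6,3.6,3.6,3.6]}'
python3 - <<'E'
from h import *
a=snap("side","pics/s2.png")["frame"][:,:,::-1][130:280,270:430]; b=snap("top","pics/t2.png")["frame"][:,:,::-1][220:340,310:438]
print(ctrl.read_state()["eef_pos"])
cv2.imwrite("pics/z2.png",np.hstack([cv2.resize(a,(400,375),interpolation=2),cv2.resize(b,(400,375),interpolation=2)]))
E
```

```text
clock: 2.75
eef_pos: [525.2, -75.2, 145.4]
tool_rot: [-3.141, 0.002, 0.298]
force: [-0.5, -0.3, 0.4]
width: 36.0
[526.00902899 -74.79369864 146.32001713]
```

View pics/z2.png

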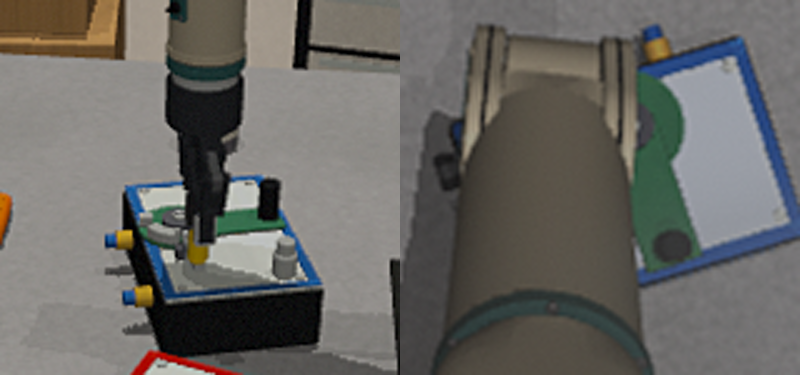

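The near finger covers the knob at about (197,240) in the left panel, and the force is near zero. I'm going down another 20 mm, then drawing towards block +y (tool −y).

```bash
python3 -m inch '{"travel":[[0,0,0.5],[0,0,1.2],[0,0,1.8],[0,0,2],[0,0,2],[0,-0.4,2],[0,-0.9,2],[0,-1.4,2],[0,-1.9,2],[0,-2.3,2]],"twist":[0,0,0,0,0,0,0,0,0,0],"fingers":[3.6,3.6,3.6,3.6,3.6,3.6,3.6,3.6,3.6,3.6]}'
```

```text
clock: 3.68
eef_pos: [519.2, -51.7, 126.5]
tool_rot: [3.141, -0.0, 0.3]
force: [1.1, -1.7, -1.7]
width: 35.9
```

```bash
python3 -m inch '{"travel":[[0,-0.3,0],[0,-0.6,0],[0,-0.9,0],[0,-1.1,0],[0,-1.2,0],[0,-1.3,0],[0,-1.4,0],[0,-1.4,0],[0,-1.4,0],[0,-1.4,0]],"twist":[0,0,0,0,0,0,0,0,0,0],"fingers":[3.6,3.6,3.6,3.6,3.6,3.6,3.6,3.6,3.6,3.6]}'
```

```text
clock: 4.52
eef_pos: [515.3, -39.1, 126.4]
tool_rot: [3.141, -0.0, 0.299]
force: [0.7, -2.6, 0.0]
width: 35.9
```

```bash
python3 -m inch '{"travel":[[0,-0.1,0],[0,-0.2,0],[0,-0.2,0],[0,-0.3,0],[0,-0.3,0],[0,-0.4,0],[0,-0.4,0],[0,-0.4,0],[0,-0.4,0],[0,-0.4,0]],"twist":[0,0,0,0,0,0,0,0,0,0],"fingers":[3.6,3.6,3.6,3.6,3.6,3.6,3.6,3.6,3.6,3.6]}'
python3 - <<'E'
from h import *
a=snap("side","pics/s3.png")["frame"][:,:,::-1][170:270,280:400]; 
cv2.imwrite("pics/z3.png",cv2.resize(a,None,fx=6,fy=6,interpolation=2))
E
```

```text
clock: 5.35
eef_pos: [515.3, -38.8, 126.4]
tool_rot: [3.137, -0.002, 0.297]
force: [3.5, -9.7, -2.6]
width: 35.9
```

View pics/z3.png

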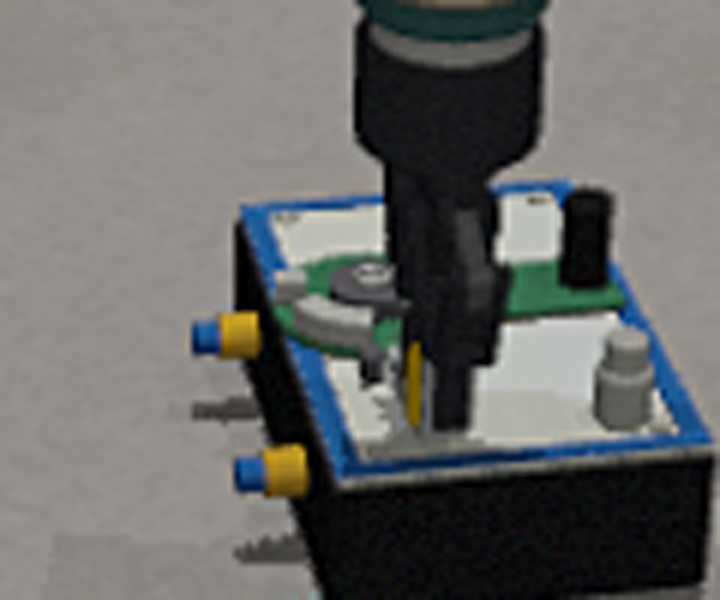

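The knob is against its end stop: the force rose to 10 N with no further motion, and the position matches 120 mm from the pivot. I'm centring, lifting and crossing to the cover knob (−100 mm x, +120 mm tool y).

```bash
python3 -m inch '{"travel":[[0,0.4,0],[0,0.8,0],[0,1.1,0],[0,1.1,-0.2],[0,1.1,-1.2],[0,1.1,-2.6],[0,1.1,-4],[0,1.1,-5],[0,1.1,-5.5],[0,1.1,-5.5]],"twist":[0,0,0,0,0,0,0,0,0,0],"fingers":[3.6,3.6,3.6,3.6,3.6,3.6,3.6,3.6,3.6,3.6]}' &&  python3 -m inch '{"travel":[[-0.4,0.4,0],[-1.4,1.7,0],[-3,3.6,0],[-4.7,5.7,0],[-6.5,7.8,0],[-8,9.6,0],[-9.2,11,0],[-9.8,11.8,0],[-10,12,0],[-10,12,0]],"twist":[0,0,0,0,0,0,0,0,0,0],"fingers":[3.6,3.6,3.6,3.6,3.6,3.6,3.6,3.6,3.6,3.6]}';  python3 - <<'E'
from h import *
a=snap("side","pics/s4.png")["frame"][:,:,::-1][130:280,270:430]; b=snap("top","pics/t4.png")["frame"][:,:,::-1][220:340,310:438]
print(ctrl.read_state()["eef_pos"])
cv2.imwrite("pics/z4.png",np.hstack([cv2.resize(a,(400,375),interpolation=2),cv2.resize(b,(400,375),interpolation=2)]))
E
```

```text
clock: 6.23
eef_pos: [517.9, -45.3, 182.8]
tool_rot: [3.141, -0.003, 0.3]
force: [0.1, 1.0, 0.3]
width: 35.8
clock: 7.07
eef_pos: [456.7, -190.0, 180.9]
tool_rot: [-3.141, 0.001, 0.298]
force: [0.4, 0.9, -0.8]
width: 36.1
[ 457.51171729 -188.49880504  181.07772218]
```

View pics/z4.png

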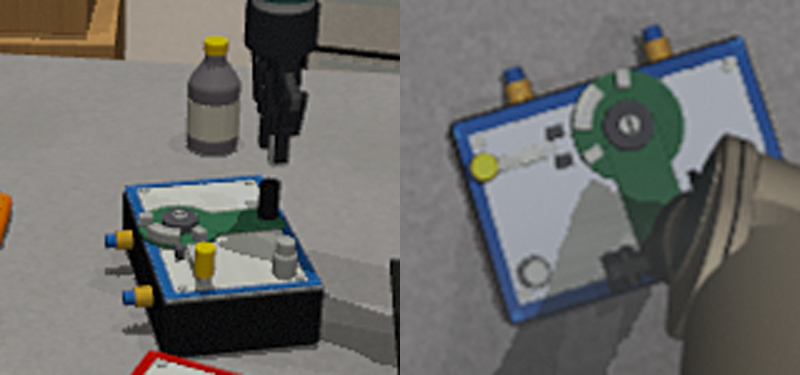

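The left panel shows the yellow knob now at the block's left edge (drawn), with the cover still shut and the jaws above the black knob. I'm descending, then starting the arc.

```bash
python3 -m inch '{"travel":[[0,0,0.3],[0,0,1.2],[0,0,2.4],[0,0,3.6],[0,0,4.6],[0,0,5.3],[0,0,5.7],[0,0,5.7],[0,0,5.7],[0,0,5.7]],"twist":[0,0,0,0,0,0,0,0,0,0],"fingers":[3.6,3.6,3.6,3.6,3.6,3.6,3.6,3.6,3.6,3.6]}'
```

```text
clock: 8.0
eef_pos: [457.4, -189.9, 124.7]
tool_rot: [3.141, -0.001, 0.3]
force: [0.6, 0.8, -0.2]
width: 36.2
```

```bash
python3 -m inch '{"travel":[[0.01,0.35,0],[0.05,1.05,0],[0.15,1.74,0],[0.3,2.42,0],[0.49,3.09,0],[0.73,3.75,0],[1.01,4.38,0],[1.34,5,0],[1.71,5.59,0],[2.12,6.16,0]],"twist":[-2,-6,-10,-14,-18,-22,-26,-30,-34,-38],"fingers":[3.6,3.6,3.6,3.6,3.6,3.6,3.6,3.6,3.6,3.6]}'
```

```text
clock: 8.83
eef_pos: [495.6, -242.6, 124.9]
tool_rot: [3.141, 0.0, 0.966]
force: [0.2, -0.5, 0.2]
width: 35.4
```

```bash
python3 -m inch '{"travel":[[0.05,1.05,0],[0.15,1.74,0],[0.3,2.42,0],[0.49,3.09,0],[0.73,3.75,0],[1.01,4.38,0],[1.34,5,0],[1.71,5.59,0],[2.12,6.16,0],[2.12,6.16,0]],"twist":[-6,-10,-14,-18,-22,-26,-30,-34,-38,-38],"fingers":[3.6,3.6,3.6,3.6,3.6,3.6,3.6,3.6,3.6,3.6]}'
python3 - <<'E'
from h import *
a=snap("side","pics/s5.png")["frame"][:,:,::-1][130:280,270:430]; b=snap("top","pics/t5.png")["frame"][:,:,::-1][220:340,310:438]
print(ctrl.read_state()["eef_pos"],ctrl.read_state()["tool_rot"])
cv2.imwrite("pics/z5.png",np.hstack([cv2.resize(a,(400,375),interpolation=2),cv2.resize(b,(400,375),interpolation=2)]))
E
```

```text
clock: 9.67
eef_pos: [559.4, -260.5, 124.9]
tool_rot: [3.14, 0.0, 1.627]
force: [-0.1, -0.2, -0.6]
width: 35.6
[ 558.14066932 -260.37455691  124.6483812 ] [3.14112062e+00 2.99166817e-04 1.62381975e+00]
```

View pics/z5.png

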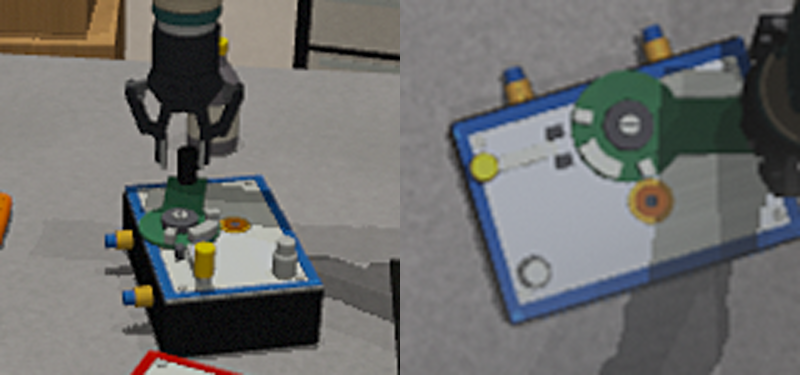

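The cover has swung about 75° and the port is uncovered at (650,200) in the right panel. I'm continuing slowly to the open stop.

```bash
python3 -m inch '{"travel":[[0,0.3,0],[0,0.6,0],[0.05,0.9,0],[0.05,1.1,0],[0.1,1.3,0],[0.1,1.4,0],[0.1,1.5,0],[0.1,1.6,0],[0.1,1.7,0],[0.1,1.7,0]],"twist":[-2,-4,-5,-6,-6,-6,-6,-6,-6,-6],"fingers":[3.6,3.6,3.6,3.6,3.6,3.6,3.6,3.6,3.6,3.6]}'
python3 - <<'E'
from h import *
print(ctrl.read_state()["eef_pos"],ctrl.read_state()["force"])
E
```

```text
clock: 10.6
eef_pos: [571.8, -258.7, 124.0]
tool_rot: [-3.135, -0.001, 1.729]
force: [-7.7, -1.3, 5.7]
width: 35.8
[ 571.80222205 -258.70389796  124.02133863] [-7.7486758  -1.26114236  5.69722322]
```

Open stop reached: 8 N of resistance and the TCP is 6 mm past the expected knob position, which equals the jaw clearance. I'm centring, lifting and checking.

```bash
python3 -m inch '{"travel":[[0,-0.4,0],[0,-0.8,0],[0,-1,0],[0,-1,-0.2],[0,-1,-1.2],[0,-1,-2.6],[0,-1,-4],[0,-1,-5],[0,-1,-5.7],[0,-1,-5.7]],"twist":[0,0,0,0,0,0,0,0,0,0],"fingers":[3.6,3.6,3.6,3.6,3.6,3.6,3.6,3.6,3.6,3.6]}'
python3 - <<'E'
from h import *
a=snap("side","pics/s6.png")["frame"][:,:,::-1][130:280,270:430]; b=snap("top","pics/t6.png")["frame"][:,:,::-1][220:340,310:438]
s=ctrl.read_state();print(s["eef_pos"],s["tool_rot"],s["force"],s["qpos"])
cv2.imwrite("pics/z6.png",np.hstack([cv2.resize(a,(400,375),interpolation=2),cv2.resize(b,(400,375),interpolation=2)]))
y=s["tool_rot"][2]; tgt=b2w([511,-161,.30],[40,108,0])[0]; v=tgt[:2]-s["eef_pos"][:2]
print(tgt,"tool dx,dy",v@[np.cos(y),np.sin(y)],v@[np.sin(y),-np.cos(y)],"twist",np.degrees(y-.30))
E
```

```text
clock: 11.43
eef_pos: [566.5, -260.1, 183.4]
tool_rot: [3.138, 0.002, 1.731]
force: [0.2, -0.5, -0.0]
width: 35.8
[ 565.20797074 -259.88235204  181.42924066] [3.14133414e+00 2.03143555e-04 1.73053754e+00] [-0.17273777 -0.30413946 -0.02596667] [ 0.66030055  0.70932355 -0.45652674  1.66419041  0.38895433  0.85918112
  0.2018958 ]
[517.29727725 -46.00285091   0.        ] tool dx,dy 218.77729513209607 -13.280462727635712 twist 81.96376337727094
```

View pics/z6.png

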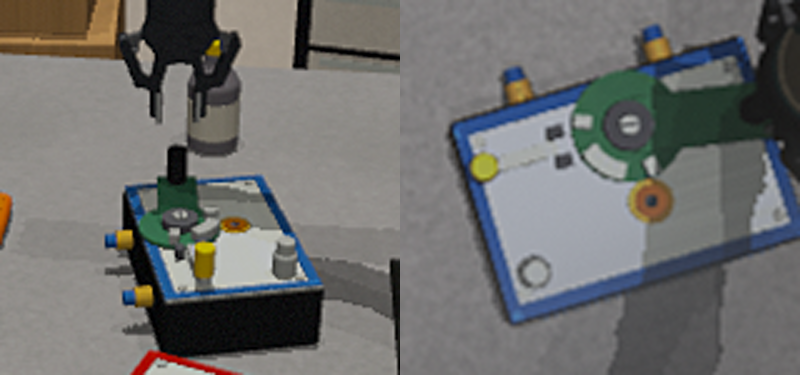

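Lifted clear; the cover arm points at −y with its notch facing the bolt. I'm going back to the yellow knob.

```bash
python3 -m inch '{"travel":[[0.6,0,0],[2.2,-0.1,0],[4.6,-0.3,0],[7.4,-0.4,0],[10.4,-0.6,0],[13.4,-0.8,0],[16.4,-1,0],[19,-1.1,0],[21,-1.2,0],[21.9,-1.3,0]],"twist":[2,8,15,22,29,36,43,50,57,64],"fingers":[3.6,3.6,3.6,3.6,3.6,3.6,3.6,3.6,3.6,3.6]}' && python3 -m inch '{"travel":[[0,0,0],[0,0,0],[0,0,0],[0,0,0],[0,0,0],[0,0,0],[0,0,0],[0,0,0],[0,0,0],[0,0,0]],"twist":[6,12,16,18,18,18,18,18,18,18],"fingers":[3.6,3.6,3.6,3.6,3.6,3.6,3.6,3.6,3.6,3.6]}';  python3 - <<'E'
from h import *
s=ctrl.read_state();print(s["eef_pos"],s["tool_rot"],s["force"])
E
```

```text
clock: 12.37
eef_pos: [516.3, -41.9, 180.6]
tool_rot: [-3.139, 0.001, 0.612]
force: [-0.2, 0.6, 0.1]
width: 36.0
clock: 13.2
eef_pos: [517.5, -45.8, 181.3]
tool_rot: [-3.141, 0.0, 0.3]
force: [0.1, -0.0, 0.1]
width: 36.2
[517.46060285 -45.8083925  181.26410089] [-3.14148752e+00  6.45725444e-05  2.99579466e-01] [ 0.10160995 -0.04631884  0.12896344]
```

Exactly on target. I'm descending 56 mm, then pushing +tool y (7 mm free, then 30 mm).

```bash
python3 -m inch '{"travel":[[0,0,0.3],[0,0,1.2],[0,0,2.4],[0,0,3.6],[0,0,4.6],[0,0,5.3],[0,0,5.5],[0,0,5.5],[0,0,5.5],[0,0,5.5]],"twist":[0,0,0,0,0,0,0,0,0,0],"fingers":[3.6,3.6,3.6,3.6,3.6,3.6,3.6,3.6,3.6,3.6]}' && python3 -m inch '{"travel":[[0,0.3,0],[0,0.7,0],[0,1,0],[0,1.4,0],[0,1.8,0],[0,2.2,0],[0,2.6,0],[0,2.9,0],[0,3.1,0],[0,3.2,0]],"twist":[0,0,0,0,0,0,0,0,0,0],"fingers":[3.6,3.6,3.6,3.6,3.6,3.6,3.6,3.6,3.6,3.6]}'
```

```text
clock: 14.03
eef_pos: [517.9, -45.7, 126.8]
tool_rot: [3.141, -0.001, 0.299]
force: [0.1, 0.5, 0.7]
width: 36.4
clock: 14.87
eef_pos: [527.1, -76.7, 126.3]
tool_rot: [3.141, -0.0, 0.299]
force: [0.9, 1.3, 0.6]
width: 36.2
```

```bash
python3 -m inch '{"travel":[[0,0.1,0],[0,0.3,0],[0,0.4,0],[0,0.5,0],[0,0.6,0],[0,0.7,0],[0,0.8,0],[0,0.9,0],[0,0.9,0],[0,0.9,0]],"twist":[0,0,0,0,0,0,0,0,0,0],"fingers":[3.6,3.6,3.6,3.6,3.6,3.6,3.6,3.6,3.6,3.6]}'
```

```text
clock: 15.7
eef_pos: [528.7, -81.5, 126.2]
tool_rot: [-3.137, 0.001, 0.302]
force: [-2.2, 9.1, 3.3]
width: 35.9
```

Stopped after 37.4 mm (37 expected) at 9 N, so the lock is home. I'm centring, lifting clear and verifying.

```bash
python3 -m inch '{"travel":[[0,-0.4,0],[0,-0.8,0],[0,-1.1,0],[0,-1.1,-0.2],[0,-1.1,-1.4],[0,-1.1,-3],[0,-1.1,-5],[0,-1.1,-7],[0,-1.1,-9],[0,-1.1,-10]],"twist":[0,0,0,0,0,0,0,0,0,0],"fingers":[3.6,3.6,3.6,3.6,3.6,3.6,3.6,3.6,3.6,3.6]}' && python3 -m inch '{"travel":[[-1,0,-0.5],[-3,0,-1],[-5,0,-2],[-7,0,-3],[-9,0,-4],[-11,0,-5],[-12,0,-5],[-12,0,-5],[-12,0,-5],[-12,0,-5]],"twist":[0,0,0,0,0,0,0,0,0,0],"fingers":[3.6,3.6,3.6,3.6,3.6,3.6,3.6,3.6,3.6,3.6]}';  python3 - <<'E'
from h import *
a=snap("side","pics/s7.png")["frame"][:,:,::-1][150:300,280:440]; B=snap("top","pics/t7.png"); b=B["frame"][:,:,::-1][220:340,310:438]
s=ctrl.read_state();print(s["clock"],s["eef_pos"],s["force"])
print(proj(B,b2w([511,-161,.3],[[40,78,125],[40,108,125],[40-100*np.cos(1.4),-12-100*np.sin(1.4),125]])).round(1))
cv2.imwrite("pics/z7.png",np.hstack([cv2.resize(a,(400,375),interpolation=2),cv2.resize(b,(400,375),interpolation=2)]))
E
```

```text
clock: 16.53
eef_pos: [527.4, -75.2, 228.7]
tool_rot: [3.14, -0.003, 0.299]
force: [0.4, -0.1, 0.4]
width: 36.2
clock: 17.37
eef_pos: [412.5, -109.5, 275.7]
tool_rot: [-3.141, -0.0, 0.3]
force: [0.1, 1.0, -1.0]
width: 35.8
17.4667 [ 412.48714329 -109.32091259  275.69950093] [ 0.00134091  0.18579007 -0.15682981]
[[348.6 268.9]
 [336.7 272.6]
 [425.9 252.8]]
```

View pics/z7.png

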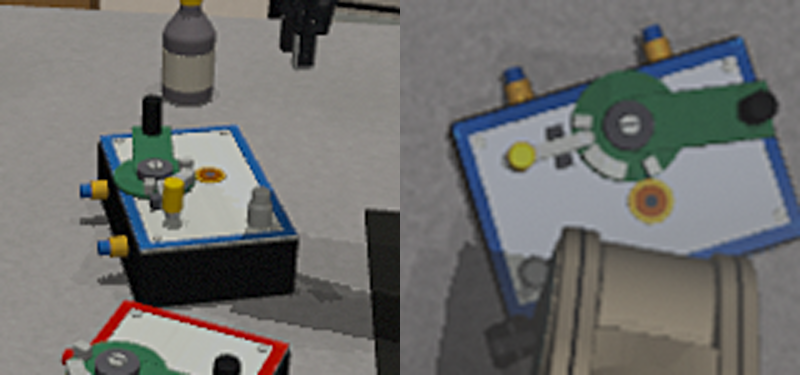

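View pics/t7.png

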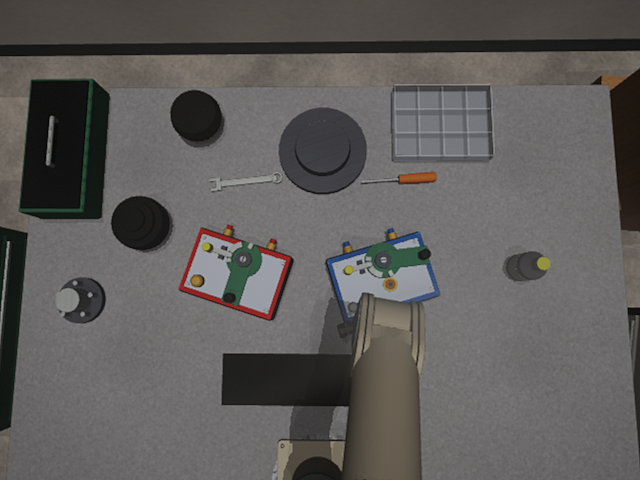

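The yellow knob is at about (348.7,270.2) against (348.6,268.9) predicted for "in". The black knob is at about (424,254), the open-stop direction. The port is visible, the red block and loose items look unmoved, and the robot is clear.

```bash
python3 -c "
from cell import ctrl
print(ctrl.finish_job())"
```

```text
the job is handed in; nothing more can be done
None
```

The blue block's cover is locked at its open stop with the sight port uncovered, and I handed the job in at about 17.5 s of the 56 s allowed. The hand-in reports no verdict.

I caged each knob loosely between the jaws rather than gripping it. I drew the lock until it met its end stop at about 10 N. I then swung the cover along its arc until it met the open stop at about 8 N, and pushed the lock home until it stopped at about 9 N.

My last checks:
- **Lock:** it stopped after 37.4 mm of travel, against 37 mm expected including jaw clearance. In the final top picture the yellow knob is within about 1.3 px (about 3 mm) of its predicted "in" position.
- **Cover:** the black knob is about 2 px (about 4–5 mm) from its predicted open-stop position. The difference is nearly all radial, with only about 0.01 rad in angle, so I took it as pixel and calibration error.
- **Surroundings:** the red block, the cap and the loose items look unmoved by eye. In the final top picture the arm partly hides the socket, but the side view shows it still standing in its corner.
- **Robot:** it ended about 120 mm in front of the lock knob and 150 mm above working height, with no contact force.

No check failed or disagreed beyond those small offsets.

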